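# Lay a tray with a covered coffee cup and its water glass

## Task

Lay this serving tray for one coffee: stand the copper cup holder in the middle of the saucer, then put the porcelain cup into the holder, then the lid on the cup; the small water glass goes upright on the cork coaster, at any time. Set every piece down gently, never letting it drop, so that it sits fully home and by itself, and do not shift the coffee pot, the card terminal or the tape dispenser.

Things in the scene. Friction and masses are not known exactly. Their poses are not given: they have to be found in the camera images.
- holder_c (a point): Cup holder: low round fluted copper cup, open on top, no handle, loose, upright on the counter. 42 mm high; outside diameter 52 at the foot, 58 at 12 mm up, 64 at the rim; wall 2.5, mouth 59 inside; inner floor 45 wide, 6 mm above its foot. About 0.14 kg. The point is on its axis, half-way up (21 mm above the foot); z up along the axis, yaw means nothing.
- cup_c (a point): Coffee cup: plain white porcelain, no handle, loose, upright on the counter. 62 mm high; outside diameter 40 at the foot, 52 at 30 mm up, 56 at the rim; mouth 50 inside. About 0.11 kg. In the holder it has 2.5 mm play, stands on the inner floor and rises 26 mm above the holder's rim. The point is on its axis, half-way up (31 mm above the foot); z up along the axis.
- lid_c (a point): Cup lid: copper dome, brass knob, loose, knob up. 37 mm high, from its bottom: 0-5 mm a plug for the cup's mouth (36, then 43 wide), 5-8 mm a flange 60 wide that rests on the cup's rim, dome to 20 mm, neck 10 wide, knob 14 wide from 23 to 36 mm. Lies on its plug. About 0.07 kg. The point is on its axis, half-way up (18.5 mm; the knob's middle is 11 mm higher); z up.
- glass_c (a point): Water glass: small clear tumbler, open at the top, 72 mm high, outside diameter 44 mm at the foot, 49 mm half-way up, 52 mm at the rim; wall 3 mm. About 0.13 kg. Stands upright and loose on the counter. The point is on its axis, half-way up (36 mm above the foot); z is its axis, up. The yaw means nothing.
- saucer_well (a point): Saucer: white porcelain, 122 mm across, fixed on one half of a serving tray, dark grey with a steel rim and brass handles (335 by 215 mm, rim 14 mm high, fixed on the counter). Its flat middle is 76 mm wide, and the rim round it rises 5 mm higher. The point is the centre of the flat middle, on its upper surface, 8 mm above the counter; z is up.
- coaster_top (a point): Cork coaster: flat brown disc, 90 mm across, 4 mm thick, fixed on the other half of the same tray, its centre 160 mm from the saucer's; which half is which differs from start to start. The point is the centre of its upper surface, 8 mm above the counter; z is up.
- coffeepot: Bystander, to be left alone: small copper coffee pot, 76 mm across and 66 mm high, with a long dark wooden handle that reaches 172 mm from its axis along its own -y and 85 mm high. Loose. The origin is the centre of its underside.
- terminal: Bystander, to be left alone: grey card terminal with keys and a screen, 165 mm long (its x), 78 mm wide, 46 mm high. Loose. The origin is the centre of its underside.
- tapedispenser: Bystander, to be left alone: blue desk tape dispenser with a tan roll of tape, 160 mm long (its x), 70 mm wide, 102 mm high at the roll. Loose. The origin is the centre of its underside.

How it is judged:
By the outcome, as a careful person would: the job done as asked, in the order asked, and still so for the second after the job is handed in, with the robot touching nothing.
It also fails if it takes over 136 s, if anything falls off the work surface, if the arm or the gripper's body presses on something with over 40 N, if the wrist force passes 120 N, or if a joint passes its speed limit or range.

## Robot

A 7-joint arm with a two-finger parallel gripper is mounted at the origin on the work surface. World frame = base frame: x ahead of the robot, y to its left, z up, the work surface at z = 0. Lengths are in mm, angles in degrees, forces in N, time in s.
With the tool pointing down it reaches from about 425 to 875 mm from the base axis. Payload 8.4 kg.
Tool frame: the origin (TCP) lies midway between the tips of the shut fingers; the grasp point (between the pads) lies 19 mm behind it (arm.grip_point_offset is the distance from the TCP to the grasp point, in mm); z points along the fingers, y is the line along which they close (so a half turn about z gives the same grasp; the last joint's range is limited). The gripper opens to 87 mm and grips with 3 to 60 N. Pads are 19 mm wide; open, the fingers measure 117 mm over their backs; the gripper's body (75 mm by 190 mm) begins 51 mm behind the grasp point.
Start: joints at [-74.496, 19.091, 2.286, 83.961, -0.768, 76.965, -3.352], TCP at [234.928, 606.03, 222.546] pointing down, gripper open.
Joint ranges: [-147.57, 147.57], [-21.85, 119.76], [-74.77, 79.35], [14.55, 137.4], [-85.83, 265.84], [4.83, 119.75], [-152.11, 152.11]. Speed limits (degrees/s): [127.2, 127.2, 159.86, 159.86, 180, 180, 180].

## Interface

Orientations are given as [roll, pitch, yaw] about the fixed x, y, z axes, in that order (R = Rz(yaw) Ry(pitch) Rx(roll)).
In Python, from station import arm gives the robot as it stands.
- The arm moves only by the shell command python3 -m crank 'ROWS' [FORCE]. ROWS is JSON, a list that holds one entry, the list of rows, each a list of 7 numbers: the shift along the world's x, y, z in cm, then the turn, a rotation vector about the world's x, y, z in degrees, then the finger opening in cm, from 0 to 8.7. In form: [[[tx, ty, tz, ax, ay, az, gripper], ...]]. A call has 1 to 12 rows; each row is the pose to reach, as a shift and turn from the pose commanded when the call began; what a row does not reach only later rows make up. A row lasts 1/12 s, in which the tool goes at most 41.7 mm and 7.16 degrees, less where a joint would pass 70% of its speed; a pose out of reach is approached as far as the arm can. A call with a gripper value outside its range is refused whole. The fingers move at their own pace and stop on an object; FORCE is the grip in N (left out, the last holds). Time passes only in rows, so rows that repeat a pose let the fingers close. It gives the time, the measured TCP pose, the force, the opening and the grip force at its end, in the units of the state.
- arm.get_state(): the state, without advancing time (a new reading comes with each control period).
- arm.capture(name): name is "side" or "top" or "wrist"; returns a dict with "image" (400x640x3 uint8, red, green, blue), "range_z" (400x640 float32, mm along the optical axis (not along the pixel's ray), 0 where there is no reading), "mtx" (3x3 intrinsics, pixels), "rvec" (rotation vector, rad) and "tvec" (3), from world to camera coordinates, as OpenCV has them; the wrist camera has in their place "hand_eye" (4x4, takes a point from camera to tool coordinates, whose origin is the TCP and whose axes are the flange's). Camera axes: x right, y down, z forward; pixel columns grow to the right and rows downward; lengths in mm; the calibration is good to about 2 mm. A picture is of the moment at which its call begins: read the wrist's pose just before it.
- arm.sign_off(): hands the job in; it is judged then, once.
Trained networks look in a picture, given as the dict that the camera call returned (one of the last four; its "shot" number tells which), for a name from the list of things; names that differ only in an ending like _2 or _b are one class to them, and where a whole thing is asked for, a point or a joint stands for the part that bears it (a point fixed in the world has none). Each returns a list of dicts, best first, with "score" (0 to 1); they miss things now and then, are a little off and sometimes report something else, mostly with a low value. They report only what shows in the picture. A call takes as long as a camera call.
- arm.search_frame(thing, picture): "at" ([x, y, z] in mm, in world coordinates, good to about 4 mm: the middle of the surface that is visible of it).
- arm.regions_of(thing, picture): "pixels" (400x640 bool, what is visible of it).
The state is a dict: "t": time; "qpos": joint angles; "joint_vel": joint speeds; "joint_efforts": joint torques, N m; "tcp_pos": TCP position; "ee_rot": TCP orientation; "wrist_force": force on the tool from outside, world axes, zero at the start; "wrist_torque": the same for the moment, N m; "opening": finger opening in mm; "grip_force": force on a finger pad.
Only numpy, scipy, OpenCV 4.12 (cv2) and the standard library are available. Lean on these libraries where they do the work, as an engineer would, in place of code of your own. Each camera call takes 0.05 s, during which the arm holds its last target. There are 200 camera calls.

## Working session

There is one attempt and no reset: what is moved stays moved. The work goes in short steps, Python scripts to look and compute and a shell command to move; the robot and the scene stay as the last step left them, time stands still between calls to the robot, and variables do not carry over. Pictures are saved under pics/ and viewed, at most 14 in all, crops included, and the job is handed in when it is done.

```bash
ls; mkdir -p pics
cat > h.py <<'E'
import numpy as np, cv2
from station import arm
from scipy.spatial.transform import Rotation as R
def world(p, st=None):
    K=p["mtx"]; z=p["range_z"]; v,u=np.mgrid[0:400,0:640]
    c=np.stack([(u-K[0,2])/K[0,0]*z,(v-K[1,2])/K[1,1]*z,z],-1)
    if "hand_eye" in p:
        H=np.array(p["hand_eye"]); c=c@H[:3,:3].T+H[:3,3]
        r=R.from_euler("xyz",st["ee_rot"],degrees=True).as_matrix()
        return c@r.T+np.array(st["tcp_pos"])
    r=cv2.Rodrigues(np.array(p["rvec"],float))[0]
    return (c-np.array(p["tvec"]).reshape(3))@r
def save(p,n): cv2.imwrite("pics/"+n+".png",p["image"][:,:,::-1])
N=["holder_c","cup_c","lid_c","glass_c","saucer_well","coaster_top","coffeepot","terminal","tapedispenser"]
E
python3 - <<'E'
from h import *
st=arm.get_state(); print(st)
for c in ["top","side"]:
    p=arm.capture(c); save(p,c+"0"); W=world(p)
    for n in N:
        try:
            s=arm.search_frame(n,p)[:2]; m=arm.regions_of(n,p)[:1]
        except Exception as e: print(n,e); continue
        o=[(np.round(x["at"],0).tolist(),round(x["score"],2)) for x in s]
        if m:
            k=m[0]["pixels"]&(p["range_z"]>0); q=W[k]
            if len(q): o+=["mask",round(m[0]["score"],2),int(k.sum()),np.percentile(q,2,axis=0).round().tolist(),np.percentile(q,98,axis=0).round().tolist(),[int(a.mean()) for a in np.nonzero(k)[::-1]]]
        print(c,n,*o)
E
```

```text
pics
{'t': 0.0, 'qpos': array([-74.49686721,  19.13030933,   2.28201216,  84.01401034,
        -0.76750929,  76.96552542,  -3.35245968]), 'joint_vel': array([-0.06748004, -0.06229895,  0.00015783,  0.08539953, -0.02321323,
        0.08794264, -0.01554785]), 'joint_efforts': array([-7.76023608e-04, -6.56341982e+01,  1.33443173e+00, -4.03819692e+01,
       -6.00141403e-02,  4.43435786e-02,  1.15379939e-04]), 'tcp_pos': array([234.74270242, 605.60033181, 221.6497992 ]), 'ee_rot': array([-1.79905538e+02,  5.76719091e-03,  1.58813953e+02]), 'wrist_force': array([-0.1794663 ,  0.45249482, -0.12473585]), 'wrist_torque': array([-0.0375638 , -0.01295653, -0.0236768 ]), 'grip_force': 0.0, 'opening': 86.87795584998722}
top holder_c ([612.0, -267.0, 7.0], 0.67) mask 0.84 384 [577.0, -291.0, -2.0] [633.0, -231.0, 43.0] [388, 208]
top cup_c mask 0.74 278 [588.0, -139.0, -0.0] [636.0, -91.0, 63.0] [338, 206]
top lid_c ([465.0, -273.0, 16.0], 0.69) mask 0.86 318 [436.0, -299.0, 5.0] [487.0, -246.0, 36.0] [392, 257]
top glass_c ([782.0, -188.0, 36.0], 0.72) ([440.0, -135.0, 13.0], 0.52) mask 0.53 284
[... 981 characters left out ...]
ss_c ([448.0, -149.0, 49.0], 0.71) ([770.0, -215.0, 32.0], 0.39) mask 0.97 427 [426.0, -159.0, 4.0] [470.0, -109.0, 72.0] [273, 219]
side saucer_well ([523.0, 178.0, 7.0], 0.92) mask 0.85 397 [470.0, 119.0, 5.0] [576.0, 228.0, 15.0] [289, 176]
side coaster_top ([552.0, 328.0, 10.0], 0.68) mask 0.75 3222 [453.0, -541.0, 2.0] [600.0, -472.0, 101.0] [319, 314]
side coffeepot ([780.0, 21.0, 52.0], 0.55) mask 0.96 687 [742.0, -79.0, -2.0] [897.0, 113.0, 80.0] [372, 181]
side terminal ([772.0, -214.0, 28.0], 0.73) mask 0.84 1346 [700.0, -232.0, 2.0] [856.0, -155.0, 47.0] [388, 224]
side tapedispenser ([513.0, -522.0, 44.0], 0.6) mask 0.75 3217 [453.0, -541.0, 2.0] [600.0, -474.0, 101.0] [319, 314]
```

View pictures.

View pics/top0.png

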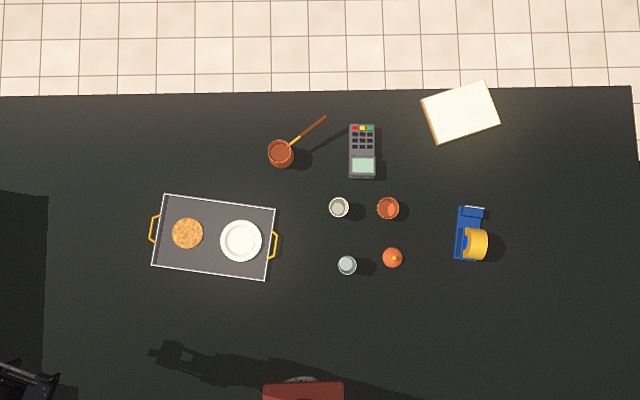

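View pics/side0.png

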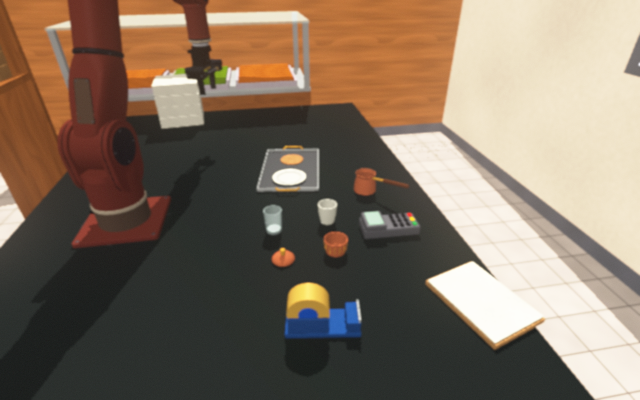

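Top view: the tray is at about (215,237) with the coaster at (187,233) and the saucer at (240,240). The cup is at (338,207), holder (388,208), glass (347,265) and lid (392,257). The side view agrees, and the bystanders stand clear of the pieces. I'll move the arm over.

```bash
python3 -m crank '[[[4,-8,2,0,0,-7,8.7],[8,-16,3,0,0,-14,8.7],[16,-45,4,0,0,-45,8.7],[16,-45,4,0,0,-45,8.7],[16,-45,4,0,0,-45,8.7],[16,-45,4,0,0,-45,8.7],[16,-45,4,0,0,-45,8.7],[16,-45,4,0,0,-45,8.7],[16,-45,4,0,0,-45,8.7],[16,-45,4,0,0,-45,8.7],[16,-45,4,0,0,-45,8.7],[16,-45,4,0,0,-45,8.7]]]' 20
```

```text
t: 2.9
tcp_pos: [396.2, 151.4, 263.2]
ee_rot: [179.9, -0.0, 113.6]
wrist_force: [0.0, 0.7, 0.3]
opening: 87.1
grip_force: 0.0
```

```bash
python3 -m crank '[[[6,0,4,0,0,-7,8.7],[9,0,6,0,0,-14,8.7],[9,0,6,0,0,-21,8.7],[9,0,6,0,0,-23.6,8.7],[9,0,6,0,0,-23.6,8.7],[9,0,6,0,0,-23.6,8.7]]]'
cat > w.py <<'E'
from h import *
import sys
def look(name,names):
    st=arm.get_state(); p=arm.capture("wrist"); save(p,name); W=world(p,st)
    print(st["t"],st["tcp_pos"].round(1))
    for n in names:
        m=arm.regions_of(n,p)[:1]
        if not m: print(n,"none"); continue
        k=m[0]["pixels"]; v,u=np.nonzero(k); q=W[k&(p["range_z"]>0)]
        print(n,round(m[0]["score"],2),int(k.sum()),"px",u.min(),u.max(),v.min(),v.max())
        if len(q)<20: continue
        zt=np.percentile(q[:,2],97); t=q[q[:,2]>zt-4]
        c,r=cv2.minEnclosingCircle(q[:,:2].astype(np.float32)); c2,r2=cv2.minEnclosingCircle(t[:,:2].astype(np.float32))
        print("  all",np.percentile(q,1,axis=0).round(1),np.percentile(q,99,axis=0).round(1),"circ",np.round(c,1),round(r,1),"| top z",zt.round(1),"circ",np.round(c2,1),round(r2,1))
    return p,W
if __name__=="__main__": look(sys.argv[1],sys.argv[2:])
E
python3 w.py w1 saucer_well coaster_top; python3 -c "from h import *;p=arm.capture('wrist');print(p['hand_eye'],p['mtx'])"
```

```text
t: 3.4
tcp_pos: [484.7, 156.0, 322.2]
ee_rot: [-180.0, 0.0, 90.3]
wrist_force: [-0.6, -0.8, -0.3]
opening: 87.2
grip_force: 0.0
3.4 [484.7 156.  322.2]
saucer_well 0.7 6219 px 314 403 102 191
  all [466.9 117.3   5. ] [579.7 229.3  13.6] circ [524.3 171.8] 62.3 | top z 13.1 circ [523.  173.3] 60.6
coaster_top 0.72 3640 px 347 419 0 59
  all [506.9 287.9   4.6] [591.7 351.4   9.5] circ [549.6 331.2] 45.8 | top z 9.1 circ [549.5 331. ] 45.0
[[ 5.05818101e-04 -9.53451347e-01 -3.01546468e-01  8.32837282e+01]
 [ 9.99999196e-01  1.31598594e-04  1.26131418e-03 -9.09531879e-01]
 [-1.16291862e-03 -3.01546864e-01  9.53450647e-01 -1.61396774e+02]
 [ 0.00000000e+00  0.00000000e+00  0.00000000e+00  1.00000000e+00]] [[346.52922956   0.         328.73678176]
 [  0.         346.52922956 206.37411838]
 [  0.           0.           1.        ]]
```

View pics/w1.png

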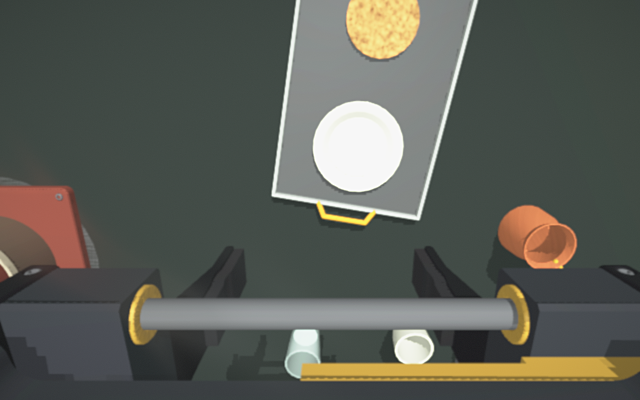

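Saucer centre is at px (358,146), world (523,173). The coaster is at (383,20), world (549.5,331). They are 160 mm apart, as specified. Next is a close look at the four pieces.

```bash
python3 -m crank '[[[0,-2,0,0,0,0,8.7],[1,-5,0,0,0,0,8.7],[5,-44.6,0,0,0,0,8.7],[5,-44.6,0,0,0,0,8.7],[5,-44.6,0,0,0,0,8.7],[5,-44.6,0,0,0,0,8.7],[5,-44.6,0,0,0,0,8.7],[5,-44.6,0,0,0,0,8.7],[5,-44.6,0,0,0,0,8.7],[5,-44.6,0,0,0,0,8.7],[5,-44.6,0,0,0,0,8.7],[5,-44.6,0,0,0,0,8.7]]]'; python3 -m crank '[[[0,-4,0,0,0,0,8.7],[0,-4,0,0,0,0,8.7],[0,-4,0,0,0,0,8.7],[0,-4,0,0,0,0,8.7]]]'
python3 w.py w2 holder_c cup_c lid_c glass_c
```

```text
t: 4.6
tcp_pos: [533.7, -294.2, 322.4]
ee_rot: [-180.0, 0.1, 90.1]
wrist_force: [-0.3, 0.0, 0.3]
opening: 86.9
grip_force: 0.0
t: 4.93
tcp_pos: [534.8, -329.6, 322.2]
ee_rot: [-180.0, -0.0, 90.2]
wrist_force: [0.2, -0.1, -0.3]
opening: 87.0
grip_force: 0.0
4.9333 [ 534.8 -329.6  322.2]
holder_c 0.85 2173 px 362 413 81 134
  all [ 576.3 -289.     3.4] [ 635.7 -228.9   42.5] circ [ 610.9 -259.8] 36.5 | top z 41.9 circ [ 606.3 -259.2] 31.9
cup_c none
lid_c 0.61 1615 px 253 297 94 139
  all [ 434.9 -298.2    0.7] [ 490.6 -244.2   36.7] circ [ 462.2 -271.2] 30.2 | top z 35.8 circ [ 462.1 -272.1] 7.0
glass_c 0.8 654 px 230 275 0 19
  all [ 427.  -158.5    3.3] [ 469.1 -134.4   72.5] circ [ 447.9 -139.9] 21.6 | top z 71.8 circ [ 448.2 -150.1] 18.3
```

View pics/w2.png

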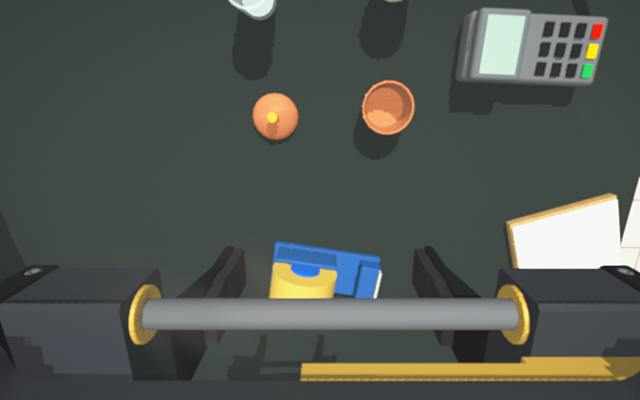

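Holder at px (388,107), axis (606,-259), rim z 42. Lid at (275,116), axis (462,-272). Both measurements fit the given sizes, so I'll grasp the holder.

```bash
python3 -m crank '[[[2,2,-2,0,0,0,8.7],[4,4,-5,0,0,0,8.7],[6,6,-8.5,0,0,0,8.7],[7.1,7,-12,0,0,0,8.7],[7.1,7,-15.5,0,0,0,8.7],[7.1,7,-19,0,0,0,8.7],[7.1,7,-22,0,0,0,8.7],[7.1,7,-24,0,0,0,8.7],[7.1,7,-25,0,0,0,8.7],[7.1,7,-25.2,0,0,0,8.7],[7.1,7,-25.2,0,0,0,8.7],[7.1,7,-25.2,0,0,0,8.7]]]'
```

```text
t: 6.18
tcp_pos: [606.9, -260.2, 72.2]
ee_rot: [179.9, 0.0, 90.2]
wrist_force: [-0.5, 0.0, -0.3]
opening: 86.8
grip_force: 0.0
```

```bash
python3 -m crank '[[[0,0.1,-2,0,0,0,8.7],[0,0.1,-4,0,0,0,8.7],[0,0.1,-5.4,0,0,0,8.7],[0,0.1,-5.8,0,0,0,8.7],[0,0.1,-5.8,0,0,0,8.7],[0,0.1,-5.8,0,0,0,6.9],[0,0.1,-5.8,0,0,0,6.9],[0,0.1,-5.8,0,0,0,6.9],[0,0.1,-5.8,0,0,0,6.5],[0,0.1,-5.8,0,0,0,6.2],[0,0.1,-5.8,0,0,0,5.8],[0,0.1,-5.8,0,0,0,5]]]' 20; python3 -m crank '[[[0,0,0,0,0,0,5],[0,0,0,0,0,0,5],[0,0,0,0,0,0,5],[0,0,0,0,0,0,5]]]'
```

```text
t: 7.18
tcp_pos: [606.4, -259.0, 13.0]
ee_rot: [179.9, 0.0, 90.2]
wrist_force: [0.8, -0.2, 3.1]
opening: 62.1
grip_force: 19.8
t: 7.52
tcp_pos: [606.4, -259.0, 13.0]
ee_rot: [180.0, 0.0, 90.2]
wrist_force: [-0.1, 0.8, 4.5]
opening: 61.9
grip_force: 19.6
```

```bash
python3 -m crank '[[[0,0,0.3,0,0,0,5],[0,0,1,0,0,0,5],[0,0,2.5,0,0,0,5],[0,0,5,0,0,0,5],[0,0,8,0,0,0,5],[0,0,11,0,0,0,5],[-0.1,0.5,13.5,0,0,0,5],[-0.3,1.5,15,0,0,0,5],[-0.6,3,15.5,0,0,0,5],[-1,5,15.5,0,0,0,5],[-1.5,8,15.5,0,0,0,5],[-2.1,11,15.5,0,0,0,5]]]'; python3 -m crank '[[[-0.6,3,0,0,0,0,5],[-1.2,6,0,0,0,0,5],[-1.8,9,0,0,0,0,5],[-2.4,12,0,0,0,0,5],[-3,15,0,0,0,0,5],[-3.6,18,0,0,0,0,5],[-4.2,21,0,0,0,0,5],[-4.8,24,0,0,0,0,5],[-5.4,27,0,0,0,0,5],[-5.9,29.5,0,0,0,0,5],[-6.1,31.2,0,0,0,0,5],[-6.2,32,0,0,0,0,5]]]'
```

```text
t: 8.52
tcp_pos: [584.3, -149.1, 168.7]
ee_rot: [180.0, 0.0, 90.1]
wrist_force: [0.1, 1.3, -1.8]
opening: 61.6
grip_force: 20.0
t: 9.52
tcp_pos: [522.2, 173.7, 168.3]
ee_rot: [-180.0, -0.1, 90.4]
wrist_force: [0.1, -0.4, -1.8]
opening: 62.2
grip_force: 20.0
```

```bash
python3 -m crank '[[[0.1,-0.1,-1,0,0,0,5],[0.1,-0.1,-3,0,0,0,5],[0.1,-0.1,-5.5,0,0,0,5],[0.1,-0.1,-8,0,0,0,5],[0.1,-0.1,-10.5,0,0,0,5],[0.1,-0.1,-12.2,0,0,0,5],[0.1,-0.1,-13.2,0,0,0,5],[0.1,-0.1,-13.7,0,0,0,5],[0.1,-0.1,-14,0,0,0,5],[0.1,-0.1,-14,0,0,0,5],[0.1,-0.1,-14,0,0,0,5],[0.1,-0.1,-14,0,0,0,5]]]'; python3 w.py w3 saucer_well
```

```text
t: 10.52
tcp_pos: [524.6, 170.2, 28.5]
ee_rot: [179.9, -0.0, 90.2]
wrist_force: [0.3, 0.1, -1.5]
opening: 61.7
grip_force: 20.0
10.5167 [524.6 170.2  28.5]
saucer_well 0.82 17221 px 219 435 137 276
  all [465.3 161.7   5.3] [580.6 231.6  13.2] circ [522.7 176.4] 61.0 | top z 12.8 circ [522.8 173.8] 60.4
```

View pics/w3.png

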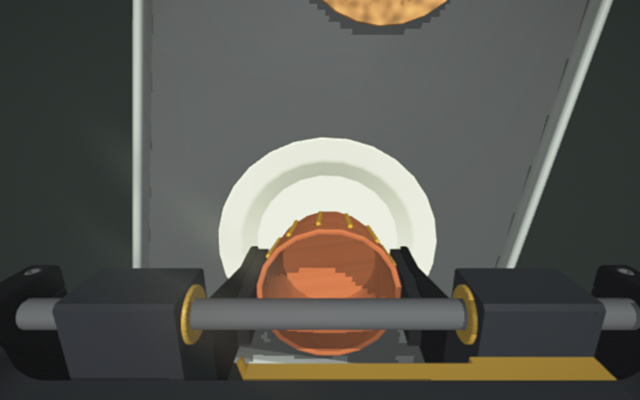

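The holder is held upright over the saucer (rim centred at px 328,290, saucer at 328,215). It needs about −1.5 mm in x and +3 mm in y before lowering.

```bash
python3 -m crank '[[[-0.1,0.15,0,0,0,0,5],[-0.15,0.3,0,0,0,0,5],[-0.15,0.3,-0.2,0,0,0,5],[-0.15,0.3,-0.35,0,0,0,5],[-0.15,0.3,-0.45,0,0,0,5],[-0.15,0.3,-0.5,0,0,0,5],[-0.15,0.3,-0.55,0,0,0,5],[-0.15,0.3,-0.6,0,0,0,5],[-0.15,0.3,-0.6,0,0,0,5]]]'; python3 -m crank '[[[0,0,-0.05,0,0,0,5],[0,0,-0.05,0,0,0,5]]]';python3 -m crank '[[[0,0,-0.05,0,0,0,5],[0,0,-0.05,0,0,0,5]]]'
```

```text
t: 11.37
tcp_pos: [522.4, 173.0, 21.4]
ee_rot: [-180.0, 0.0, 90.2]
wrist_force: [-0.5, 0.0, -1.6]
opening: 61.6
grip_force: 20.0
t: 11.53
tcp_pos: [522.5, 173.0, 21.1]
ee_rot: [180.0, -0.0, 90.2]
wrist_force: [-0.4, -0.6, -1.2]
opening: 62.3
grip_force: 20.0
t: 11.7
tcp_pos: [522.5, 173.0, 21.0]
ee_rot: [-180.0, -0.0, 90.2]
wrist_force: [-2.4, 0.1, 4.9]
opening: 61.7
grip_force: 19.7
```

Contact at z = 21.0. I'll release slowly and retreat.

```bash
python3 -m crank '[[[0,0,0,0,0,0,6.2],[0,0,0,0,0,0,6.3],[0,0,0,0,0,0,6.5],[0,0,0,0,0,0,6.8],[0,0,0,0,0,0,7.4],[0,0,0,0,0,0,8.2],[0,0,0,0,0,0,8.7],[0,0,0,0,0,0,8.7]]]' 20; python3 -m crank '[[[0,0,0.5,0,0,0,8.7],[0,0,2,0,0,0,8.7],[0,0,5,0,0,0,8.7],[0,0,9,0,0,0,8.7],[0,-1,13,0,0,0,8.7],[0,-3,17,0,0,0,8.7],[0,-5,20,0,0,0,8.7],[0,-6,21,0,0,0,8.7],[0,-6,21,0,0,0,8.7],[0,-6,21,0,0,0,8.7],[0,-6,21,0,0,0,8.7]]]'; python3 w.py w4 saucer_well holder_c
```

```text
t: 12.37
tcp_pos: [522.4, 173.1, 20.5]
ee_rot: [180.0, 0.0, 90.2]
wrist_force: [0.7, 0.3, -0.8]
opening: 83.9
grip_force: 0.0
t: 13.28
tcp_pos: [521.6, 114.0, 229.2]
ee_rot: [-179.9, 0.0, 90.3]
wrist_force: [0.0, 0.3, -0.4]
opening: 87.0
grip_force: 0.0
13.2833 [521.6 114.  229.2]
saucer_well 0.83 7091 px 275 388 59 176
  all [465.5 116.3   4.1] [580.5 230.8  13.8] circ [523.  172.8] 62.6 | top z 13.2 circ [522.9 173.2] 60.6
holder_c 0.69 3505 px 297 362 89 156
  all [491.9 143.3  11.3] [551.3 202.4  50.4] circ [521.6 170.1] 35.9 | top z 49.9 circ [521.4 172.6] 31.8
```

```bash
python3 -m crank '[[[0.1,-2,0,0,0,0,8.7],[0.3,-5,0,0,0,0,8.7],[0.6,-9,0,0,0,0,8.7],[0.9,-13,0,0,0,0,8.7],[1.2,-17,0,0,0,0,8.7],[1.5,-21,0,0,0,0,8.7],[1.8,-25,0,0,0,0,8.7],[1.8,-28,0,0,0,0,8.7],[1.8,-28.9,0,0,0,0,8.7],[1.8,-28.9,0,0,0,0,8.7],[1.8,-28.9,0,0,0,0,8.7],[1.8,-28.9,0,0,0,0,8.7]]]'; python3 w.py w5 cup_c glass_c
```

```text
t: 14.43
tcp_pos: [540.7, -173.8, 229.9]
ee_rot: [-179.9, -0.0, 90.3]
wrist_force: [0.3, 0.9, -0.4]
opening: 87.1
grip_force: 0.0
14.4333 [ 540.7 -173.8  229.9]
cup_c 0.8 2948 px 373 434 93 154
  all [ 583.8 -140.1    2.9] [636.2 -88.5  62.4] circ [ 610.3 -114.2] 28.0 | top z 61.9 circ [ 610.3 -114.2] 28.0
glass_c 0.71 2933 px 199 264 116 172
  all [ 4.224e+02 -1.569e+02  3.000e-01] [ 471.7 -108.5   72.3] circ [ 432.8 -137.4] 40.3 | top z 71.8 circ [ 446.7 -132.7] 26.0
```

View pics/w5.png

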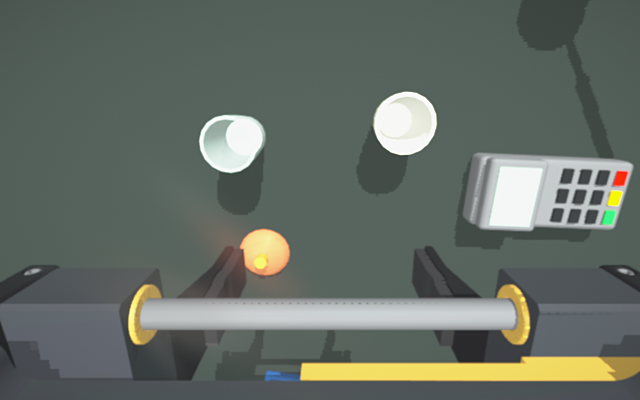

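Cup rim at px (405,123), axis (610.3,-114.2), radius 28. Glass at (232,143), axis (446.7,-132.7), radius 26. Both match the given sizes, so the cup is next.

```bash
python3 -m crank '[[[1.5,1.5,-0.5,0,0,0,8.7],[3.5,3,-2,0,0,0,8.7],[5.5,5,-4,0,0,0,8.7],[6.7,5.9,-7,0,0,0,8.7],[6.9,5.9,-10,0,0,0,8.7],[6.9,5.9,-13,0,0,0,8.7],[6.9,5.9,-14,0,0,0,8.7],[6.9,5.9,-14,0,0,0,8.7],[6.9,5.9,-14,0,0,0,8.7],[6.9,5.9,-14,0,0,0,8.7]]]'
```

```text
t: 15.42
tcp_pos: [610.5, -117.2, 92.6]
ee_rot: [179.8, 0.0, 90.2]
wrist_force: [0.1, -0.7, 0.4]
opening: 86.9
grip_force: 0.0
```

```bash
python3 -m crank '[[[0,0.2,-1.5,0,0,0,8.7],[0,0.2,-3.5,0,0,0,8.7],[0,0.2,-4.8,0,0,0,8.7],[0,0.2,-5.2,0,0,0,8.7],[0,0.2,-5.2,0,0,0,8.7],[0,0.2,-5.2,0,0,0,8.7]]]'
```

```text
t: 15.92
tcp_pos: [610.0, -115.3, 39.6]
ee_rot: [179.9, 0.0, 90.2]
wrist_force: [0.2, 0.2, 0.1]
opening: 86.7
grip_force: 0.0
```

```bash
python3 -m crank '[[[0,0.1,0,0,0,0,7.5],[0,0.1,0,0,0,0,6.2],[0,0.1,0,0,0,0,6.0],[0,0.1,0,0,0,0,5.9],[0,0.1,0,0,0,0,5.7],[0,0.1,0,0,0,0,5.6],[0,0.1,0,0,0,0,5.4],[0,0.1,0,0,0,0,5],[0,0.1,0,0,0,0,4.5],[0,0.1,0,0,0,0,4.5],[0,0.1,0,0,0,0,4.5],[0,0.1,0,0,0,0,4.5]]]' 20; python3 -m crank '[[[0,0,0.2,0,0,0,4.5],[0,0,0.8,0,0,0,4.5],[0,0,2,0,0,0,4.5],[0,0,4,0,0,0,4.5],[0,0,6.5,0,0,0,4.5],[0,0,9,0,0,0,4.5],[0,0,11,0,0,0,4.5],[0,0,12,0,0,0,4.5],[0,0,12.2,0,0,0,4.5],[0,0,12.2,0,0,0,4.5]]]'
```

```text
t: 16.92
tcp_pos: [609.7, -114.0, 38.7]
ee_rot: [180.0, 0.0, 90.2]
wrist_force: [2.0, -0.3, 0.8]
opening: 54.3
grip_force: 19.9
t: 17.75
tcp_pos: [609.5, -113.8, 160.9]
ee_rot: [180.0, -0.0, 90.2]
wrist_force: [0.0, -1.0, -1.6]
opening: 53.9
grip_force: 20.0
```

```bash
python3 -m crank '[[[-0.5,1,0,0,0,0,4.5],[-1,3,0,0,0,0,4.5],[-1.8,6,0,0,0,0,4.5],[-2.7,9,0,0,0,0,4.5],[-3.6,12,0,0,0,0,4.5],[-4.6,15,0,0,0,0,4.5],[-5.5,18,0,0,0,0,4.5],[-6.4,21,0,0,0,0,4.5],[-7.3,24,0,0,0,0,4.5],[-8.1,26.5,0,0,0,0,4.5],[-8.6,28.1,0,0,0,0,4.5],[-8.7,28.6,0,0,0,0,4.5]]]';python3 -m crank '[[[0,0,-1,0,0,0,4.5],[0,0,-3,0,0,0,4.5],[0,0,-4,0,0,0,4.5],[0,0,-4.5,0,0,0,4.5],[0,0,-4.5,0,0,0,4.5],[0,0,-4.5,0,0,0,4.5]]]'; python3 w.py w6 cup_c
```

```text
t: 18.75
tcp_pos: [520.2, 175.6, 159.0]
ee_rot: [-179.8, 0.0, 90.5]
wrist_force: [0.4, 0.2, -0.8]
opening: 54.4
grip_force: 20.0
t: 19.25
tcp_pos: [522.7, 170.9, 115.5]
ee_rot: [-180.0, 0.0, 90.1]
wrist_force: [-0.9, -0.8, -1.4]
opening: 53.6
grip_force: 20.0
19.25 [522.7 170.9 115.5]
cup_c 0.93 8716 px 270 388 208 340
  all [496.7 145.   80.5] [547.2 198.1 139.5] circ [516.2 115.6] 83.5 | top z 139.0 circ [521.7 170.7] 28.4
```

View pics/w6.png

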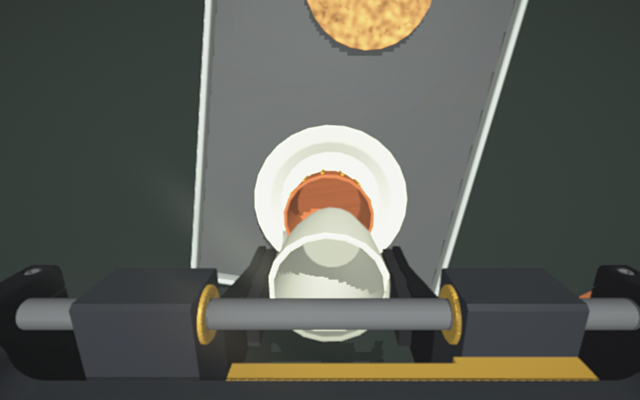

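The cup is upright in the grip. Its rim centre is (521.7,170.7) and the holder is at (521.4,172.6), so it needs +1.9 mm in y. Then I'll lower it slowly.

```bash
python3 -m crank '[[[0,0.1,0,0,0,0,4.5],[0,0.2,0,0,0,0,4.5],[0,0.2,-0.5,0,0,0,4.5],[0,0.2,-1.2,0,0,0,4.5],[0,0.2,-1.9,0,0,0,4.5],[0,0.2,-2.3,0,0,0,4.5],[0,0.2,-2.5,0,0,0,4.5],[0,0.2,-2.5,0,0,0,4.5],[0,0.2,-2.5,0,0,0,4.5]]]'
```

```text
t: 20.1
tcp_pos: [522.4, 173.9, 90.4]
ee_rot: [-180.0, 0.0, 90.2]
wrist_force: [0.6, -0.3, -1.5]
opening: 54.0
grip_force: 20.0
```

```bash
python3 -m crank '[[[0,-0.1,-0.3,0,0,0,4.5],[0,-0.1,-0.7,0,0,0,4.5],[0,-0.1,-1.2,0,0,0,4.5],[0,-0.1,-1.7,0,0,0,4.5],[0,-0.1,-2.2,0,0,0,4.5],[0,-0.1,-2.7,0,0,0,4.5],[0,-0.1,-3,0,0,0,4.5],[0,-0.1,-3.2,0,0,0,4.5],[0,-0.1,-3.3,0,0,0,4.5],[0,-0.1,-3.4,0,0,0,4.5],[0,-0.1,-3.4,0,0,0,4.5]]]'; python3 -m crank '[[[0,0,-0.05,0,0,0,4.5],[0,0,-0.1,0,0,0,4.5],[0,0,-0.1,0,0,0,4.5]]]'; python3 -m crank '[[[0,0,-0.05,0,0,0,4.5],[0,0,-0.1,0,0,0,4.5],[0,0,-0.1,0,0,0,4.5]]]'
```

```text
t: 21.02
tcp_pos: [522.5, 173.0, 56.5]
ee_rot: [180.0, 0.0, 90.2]
wrist_force: [-0.1, -0.9, -1.9]
opening: 54.4
grip_force: 20.0
t: 21.27
tcp_pos: [522.4, 173.1, 55.6]
ee_rot: [180.0, -0.0, 90.2]
wrist_force: [-0.4, -0.6, -1.8]
opening: 54.1
grip_force: 20.0
t: 21.52
tcp_pos: [522.4, 173.0, 54.5]
ee_rot: [-180.0, 0.0, 90.2]
wrist_force: [-0.6, 0.3, -2.6]
opening: 54.3
grip_force: 20.0
```

```bash
python3 -m crank '[[[0,0,-0.05,0,0,0,4.5],[0,0,-0.1,0,0,0,4.5],[0,0,-0.1,0,0,0,4.5]]]'; python3 -m crank '[[[0,0,-0.05,0,0,0,4.5],[0,0,-0.05,0,0,0,4.5],[0,0,-0.05,0,0,0,4.5]]]';  python3 -m crank '[[[0,0,-0.03,0,0,0,4.5],[0,0,-0.03,0,0,0,4.5],[0,0,-0.03,0,0,0,4.5]]]'
```

```text
t: 21.77
tcp_pos: [522.4, 173.0, 53.4]
ee_rot: [-180.0, 0.0, 90.2]
wrist_force: [-0.6, -0.1, -2.1]
opening: 54.2
grip_force: 20.0
t: 22.02
tcp_pos: [522.5, 173.1, 53.1]
ee_rot: [-180.0, -0.0, 90.2]
wrist_force: [0.5, -0.2, -1.0]
opening: 54.4
grip_force: 20.0
t: 22.27
tcp_pos: [522.4, 173.0, 52.7]
ee_rot: [-180.0, 0.0, 90.2]
wrist_force: [1.1, -0.9, -1.5]
opening: 54.1
grip_force: 20.0
```

```bash
python3 -m crank '[[[0,0,-0.04,0,0,0,4.5],[0,0,-0.04,0,0,0,4.5],[0,0,-0.04,0,0,0,4.5]]]'; python3 -m crank '[[[0,0,-0.03,0,0,0,4.5],[0,0,-0.03,0,0,0,4.5],[0,0,-0.03,0,0,0,4.5]]]'
```

```text
t: 22.52
tcp_pos: [522.5, 173.1, 52.6]
ee_rot: [180.0, -0.0, 90.2]
wrist_force: [-0.7, 0.1, 3.6]
opening: 54.5
grip_force: 19.8
t: 22.77
tcp_pos: [522.6, 173.2, 52.5]
ee_rot: [180.0, -0.0, 90.2]
wrist_force: [-2.9, 0.2, 6.5]
opening: 54.0
grip_force: 19.6
```

The cup is seated: contact at 52.6, expected 52.7. I'll release, retreat and check.

```bash
python3 -m crank '[[[0,0,0.03,0,0,0,5.4],[0,0,0.03,0,0,0,5.5],[0,0,0.03,0,0,0,5.7],[0,0,0.03,0,0,0,6.1],[0,0,0.03,0,0,0,6.8],[0,0,0.03,0,0,0,7.8],[0,0,0.03,0,0,0,8.7],[0,0,0.03,0,0,0,8.7]]]' 20; python3 -m crank '[[[0,0,0.5,0,0,0,8.7],[0,0,2,0,0,0,8.7],[0,0,5,0,0,0,8.7],[0,0,9,0,0,0,8.7],[0,-1,13,0,0,0,8.7],[0,-3,16,0,0,0,8.7],[0,-5,18,0,0,0,8.7],[0,-6,18,0,0,0,8.7],[0,-6,18,0,0,0,8.7],[0,-6,18,0,0,0,8.7],[0,-6,18,0,0,0,8.7]]]'; python3 w.py w7 cup_c holder_c
```

```text
t: 23.43
tcp_pos: [522.4, 173.0, 52.3]
ee_rot: [-180.0, 0.0, 90.2]
wrist_force: [0.9, -0.1, -0.2]
opening: 79.7
grip_force: 0.0
t: 24.35
tcp_pos: [521.6, 114.2, 231.2]
ee_rot: [-179.9, 0.0, 90.3]
wrist_force: [0.5, 0.8, -0.4]
opening: 87.1
grip_force: 0.0
24.35 [521.6 114.2 231.2]
cup_c 0.68 3064 px 301 362 94 156
  all [497.5 147.1  16.9] [548.8 198.9  76.5] circ [522.2 173. ] 28.7 | top z 76.0 circ [523.1 172.8] 28.0
holder_c none
```

View pics/w7.png

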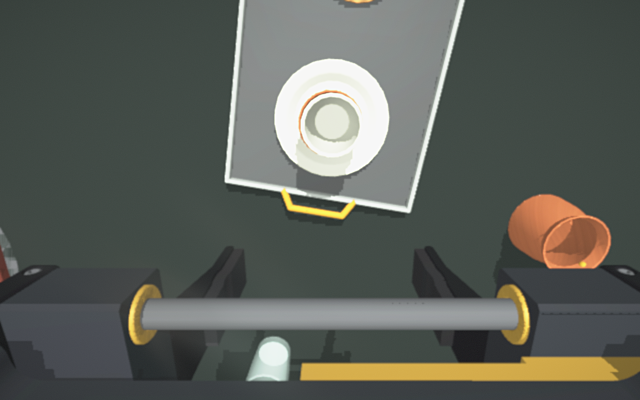

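The cup is home in the holder: px (331,123), rim z 76.0 as expected. Now the lid.

```bash
python3 -m crank '[[[-0.3,-1.5,0,0,0,0,8.7],[-0.7,-4.5,0,0,0,0,8.7],[-1.3,-8.5,0,0,0,0,8.7],[-1.9,-12.4,0,0,0,0,8.7],[-2.5,-16.3,0,0,0,0,8.7],[-3.1,-20.2,0,0,0,0,8.7],[-3.7,-24.1,0,0,0,0,8.7],[-4.3,-28,0,0,0,0,8.7],[-4.9,-32,0,0,0,0,8.7],[-5.4,-35.5,0,0,0,0,8.7],[-5.8,-37.8,0,0,0,0,8.7],[-6,-38.6,0,0,0,0,8.7]]]';python3 -m crank '[[[0,0,-2,0,0,0,8.7],[0,0,-5,0,0,0,8.7],[0,0,-8.5,0,0,0,8.7],[0,0,-12,0,0,0,8.7],[0,0,-14.5,0,0,0,8.7],[0,0,-16,0,0,0,7],[0,0,-16.5,0,0,0,5],[0,0,-16.5,0,0,0,4],[0,0,-16.5,0,0,0,4],[0,0,-16.5,0,0,0,4]]]'
```

```text
t: 25.5
tcp_pos: [460.1, -277.6, 232.1]
ee_rot: [-179.9, 0.1, 89.9]
wrist_force: [-0.4, 0.1, 0.3]
opening: 87.1
grip_force: 0.0
t: 26.33
tcp_pos: [463.1, -273.5, 68.6]
ee_rot: [179.9, 0.0, 90.2]
wrist_force: [0.3, -0.1, 0.4]
opening: 61.2
grip_force: 0.0
```

```bash
python3 -m crank '[[[-0.1,0.1,-1.5,0,0,0,4],[-0.1,0.1,-3,0,0,0,4],[-0.1,0.1,-3.8,0,0,0,4],[-0.1,0.1,-4.2,0,0,0,4],[-0.1,0.1,-4.4,0,0,0,4],[-0.1,0.1,-4.4,0,0,0,4],[-0.1,0.1,-4.4,0,0,0,4],[-0.1,0.1,-4.4,0,0,0,4]]]'
```

```text
t: 27.0
tcp_pos: [461.8, -272.2, 24.0]
ee_rot: [180.0, 0.0, 90.2]
wrist_force: [-0.1, 0.9, -0.2]
opening: 40.1
grip_force: 0.0
```

```bash
python3 -m crank '[[[0,0,0,0,0,0,2.4],[0,0,0,0,0,0,2.2],[0,0,0,0,0,0,2.0],[0,0,0,0,0,0,1.9],[0,0,0,0,0,0,1.7],[0,0,0,0,0,0,1.5],[0,0,0,0,0,0,1.4],[0,0,0,0,0,0,1.2],[0,0,0,0,0,0,1],[0,0,0,0,0,0,0.8],[0,0,0,0,0,0,0.8],[0,0,0,0,0,0,0.8]]]' 20; python3 -m crank '[[[0,0,0.1,0,0,0,0.8],[0,0,0.3,0,0,0,0.8],[0,0,0.8,0,0,0,0.8],[0,0,1.8,0,0,0,0.8],[0,0,3.5,0,0,0,0.8],[0,0,6,0,0,0,0.8],[0,0,9,0,0,0,0.8],[0,0,11.5,0,0,0,0.8],[0,0,13,0,0,0,0.8],[0,0,13.5,0,0,0,0.8],[0,0,13.5,0,0,0,0.8]]]'
```

```text
t: 28.0
tcp_pos: [461.5, -272.0, 23.4]
ee_rot: [180.0, 0.0, 90.2]
wrist_force: [0.9, 0.6, -0.1]
opening: 13.1
grip_force: 20.0
t: 28.92
tcp_pos: [462.1, -272.2, 159.7]
ee_rot: [179.9, -0.0, 90.2]
wrist_force: [0.3, -0.2, 0.2]
opening: 13.2
grip_force: 20.0
```

```bash
python3 -m crank '[[[0.1,1,0,0,0,0,0.8],[0.3,3,0,0,0,0,0.8],[0.7,6,0,0,0,0,0.8],[1.2,9,0,0,0,0,0.8],[1.6,12,0,0,0,0,0.8],[2,15,0,0,0,0,0.8],[2.4,18,0,0,0,0,0.8],[2.8,21,0,0,0,0,0.8],[3.2,24,0,0,0,0,0.8],[3.6,27,0,0,0,0,0.8],[4,30,0,0,0,0,0.8],[4.4,33,0,0,0,0,0.8]]]';python3 -m crank '[[[0.4,3,0,0,0,0,0.8],[0.8,6,0,0,0,0,0.8],[1.2,8.5,0,0,0,0,0.8],[1.5,10.3,0,0,0,0,0.8],[1.6,11.3,0,0,0,0,0.8],[1.6,11.5,0,0,0,0,0.8],[1.6,11.5,0,0,0,0,0.8],[1.6,11.5,0,0,0,0,0.8],[1.6,11.5,0,0,0,0,0.8]]]'; python3 w.py w8 lid_c
```

```text
t: 29.92
tcp_pos: [504.6, 59.7, 157.3]
ee_rot: [-179.9, -0.0, 90.2]
wrist_force: [0.7, -0.3, 0.3]
opening: 12.9
grip_force: 20.0
t: 30.67
tcp_pos: [521.5, 171.3, 158.5]
ee_rot: [-180.0, -0.0, 90.1]
wrist_force: [0.5, -0.6, 0.4]
opening: 12.8
grip_force: 20.0
30.6667 [521.5 171.3 158.5]
lid_c 0.8 6041 px 275 381 200 297
  all [492.6 147.8 140. ] [548.5 200.4 171.9] circ [517.9 148. ] 62.9 | top z 171.4 circ [521.1 188.3] 23.6
```

View pics/w8.png

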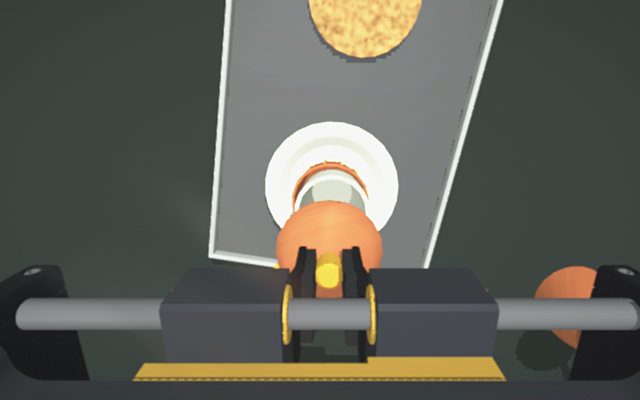

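The lid is held by the knob above the cup: dome centre about px (329,250), cup mouth at (331,190). I'll check its tilt and centre by fitting the dome and flange rim.

Run:
```python
from h import *
st=arm.get_state(); p=arm.capture("wrist"); W=world(p,st); t=st["tcp_pos"]; print(t.round(1))
k=arm.regions_of("lid_c",p)[0]["pixels"]&(p["range_z"]>0); q=W[k]-t
a=np.degrees(np.arctan2(q[:,1],q[:,0])); r=np.hypot(q[:,0],q[:,1])
for lo in range(-30,210,20):
    s=(abs(a-lo)<10)&(r<40)
    if s.sum()<15: continue
    e=s&(r>24)&(r<33); print(lo,s.sum(),"rmax",np.percentile(r[s],98).round(1),"z outer",[ (b,np.median(q[s&(abs(r-b)<1.5),2]).round(1)) for b in (16,20,24,28)])
```

```text
[521.5 171.9 158.5]
-30 19 rmax 9.1 z outer [(16, np.float64(nan)), (20, np.float64(nan)), (24, np.float64(nan)), (28, np.float64(nan))]
-10 199 rmax 28.6 z outer [(16, np.float64(-7.7)), (20, np.float64(-7.8)), (24, np.float64(-10.6)), (28, np.float64(-14.5))]
10 310 rmax 28.7 z outer [(16, np.float64(-6.9)), (20, np.float64(-8.0)), (24, np.float64(-10.1)), (28, np.float64(-14.5))]
30 421 rmax 28.9 z outer [(16, np.float64(-6.7)), (20, np.float64(-7.9)), (24, np.float64(-10.1)), (28, np.float64(-14.5))]
50 627 rmax 29.4 z outer [(16, np.float64(-6.5)), (20, np.float64(-7.8)), (24, np.float64(-9.7)), (28, np.float64(-14.7))]
70 722 rmax 29.7 z outer [(16, np.float64(-6.3)), (20, np.float64(-7.8)), (24, np.float64(-9.8)), (28, np.float64(-14.1))]
90 753 rmax 30.0 z outer [(16, np.float64(-6.2)), (20, np.float64(-7.6)), (24, np.float64(-9.5)), (28, np.float64(-13.8))]
110 733 rmax 30.2 z outer [(16, np.float64(-6.2)), (20, np.float64(-7.7)), (24, np.float64(-9.2)), (28, np.float64(-13.5))]
130 706 rmax 30.4 z outer [(16, np.float64(-6.0)), (20, np.float64(-7.6)), (24, np.float64(-9.2)), (28, np.float64(-13.5))]
150 513 rmax 30.4 z outer [(16, np.float64(-6.1)), (20, np.float64(-7.4)), (24, np.float64(-9.0)), (28, np.float64(-13.2))]
170 349 rmax 30.2 z outer [(16, np.float64(nan)), (20, np.float64(-7.5)), (24, np.float64(-9.1)), (28, np.float64(-13.0))]
  return _methods._mean(a, axis=axis, dtype=dtype,
  ret = ret.dtype.type(ret / rcount)
```

The lid is level and centred on the tool. Lowering.

```bash
python3 -m crank '[[[0.1,0.1,-0.3,0,0,0,0.8],[0.1,0.1,-1,0,0,0,0.8],[0.1,0.1,-2,0,0,0,0.8],[0.1,0.1,-3,0,0,0,0.8],[0.1,0.1,-4,0,0,0,0.8],[0.1,0.1,-4.8,0,0,0,0.8],[0.1,0.1,-5.3,0,0,0,0.8],[0.1,0.1,-5.5,0,0,0,0.8],[0.1,0.1,-5.5,0,0,0,0.8],[0.1,0.1,-5.5,0,0,0,0.8],[0.1,0.1,-5.5,0,0,0,0.8]]]'
```

```text
t: 31.78
tcp_pos: [522.8, 174.1, 103.8]
ee_rot: [180.0, -0.0, 90.2]
wrist_force: [-0.3, -0.4, -0.9]
opening: 12.9
grip_force: 20.0
```

```bash
python3 -m crank '[[[0,-0.05,0,0,0,0,0.8],[0,-0.1,-0.1,0,0,0,0.8],[0,-0.1,-0.2,0,0,0,0.8],[0,-0.1,-0.3,0,0,0,0.8],[0,-0.1,-0.4,0,0,0,0.8],[0,-0.1,-0.5,0,0,0,0.8],[0,-0.1,-0.55,0,0,0,0.8],[0,-0.1,-0.6,0,0,0,0.8],[0,-0.1,-0.6,0,0,0,0.8]]]';python3 -m crank '[[[0,0,-0.05,0,0,0,0.8],[0,0,-0.1,0,0,0,0.8],[0,0,-0.1,0,0,0,0.8]]]'; python3 -m crank '[[[0,0,-0.05,0,0,0,0.8],[0,0,-0.1,0,0,0,0.8],[0,0,-0.1,0,0,0,0.8]]]'
```

```text
t: 32.53
tcp_pos: [522.4, 173.0, 97.2]
ee_rot: [-180.0, 0.0, 90.2]
wrist_force: [0.4, 0.3, -0.7]
opening: 13.0
grip_force: 20.0
t: 32.78
tcp_pos: [522.4, 173.0, 96.3]
ee_rot: [-180.0, 0.0, 90.2]
wrist_force: [-0.1, 0.1, -0.0]
opening: 13.0
grip_force: 20.0
t: 33.03
tcp_pos: [522.3, 173.1, 95.2]
ee_rot: [-180.0, 0.0, 90.2]
wrist_force: [-0.9, -0.4, 0.0]
opening: 13.0
grip_force: 20.0
```

```bash
python3 -m crank '[[[0,0,-0.04,0,0,0,0.8],[0,0,-0.04,0,0,0,0.8],[0,0,-0.04,0,0,0,0.8]]]'; python3 -m crank '[[[0,0,-0.04,0,0,0,0.8],[0,0,-0.04,0,0,0,0.8],[0,0,-0.04,0,0,0,0.8]]]'; python3 -m crank '[[[0,0,-0.03,0,0,0,0.8],[0,0,-0.03,0,0,0,0.8],[0,0,-0.03,0,0,0,0.8]]]'
```

```text
t: 33.28
tcp_pos: [522.4, 173.0, 94.9]
ee_rot: [-180.0, -0.0, 90.2]
wrist_force: [-0.1, -0.1, -1.5]
opening: 12.8
grip_force: 20.0
t: 33.53
tcp_pos: [522.5, 173.0, 94.6]
ee_rot: [-180.0, -0.0, 90.2]
wrist_force: [-0.8, -0.1, 0.1]
opening: 13.0
grip_force: 20.0
t: 33.78
tcp_pos: [522.6, 173.1, 94.4]
ee_rot: [180.0, -0.0, 90.2]
wrist_force: [0.2, 0.2, 2.4]
opening: 13.3
grip_force: 20.0
```

Contact at 94.4, exactly as expected. I'll release, retreat and check.

```bash
python3 -m crank '[[[0,0,0,0,0,0,1.3],[0,0,0,0,0,0,1.4],[0,0,0,0,0,0,1.6],[0,0,0,0,0,0,1.9],[0,0,0,0,0,0,2.4],[0,0,0,0,0,0,3.2],[0,0,0,0,0,0,4],[0,0,0,0,0,0,4]]]' 20; python3 -m crank '[[[0,0,0.3,0,0,0,4],[0,0,1.5,0,0,0,4],[0,0,4,0,0,0,4],[0,0,7.5,0,0,0,5],[0,-1,11,0,0,0,7],[0,-3,13.5,0,0,0,8.7],[0,-5,14,0,0,0,8.7],[0,-6,14,0,0,0,8.7],[0,-6,14,0,0,0,8.7],[0,-6,14,0,0,0,8.7],[0,-6,14,0,0,0,8.7]]]'; python3 w.py w9 lid_c cup_c
```

```text
t: 34.45
tcp_pos: [522.4, 173.0, 94.2]
ee_rot: [-180.0, 0.0, 90.2]
wrist_force: [-0.1, 0.9, 0.6]
opening: 35.4
grip_force: 0.0
t: 35.37
tcp_pos: [521.7, 114.3, 233.2]
ee_rot: [-179.9, 0.0, 90.3]
wrist_force: [1.1, -0.6, -0.6]
opening: 83.1
grip_force: 0.0
35.3667 [521.7 114.3 233.2]
lid_c 0.62 3571 px 297 363 91 159
  all [494.4 145.2  78.1] [549.4 200.6 108. ] circ [522.1 166.5] 36.0 | top z 107.1 circ [521.8 173.2] 6.8
cup_c none
```

View pics/w9.png

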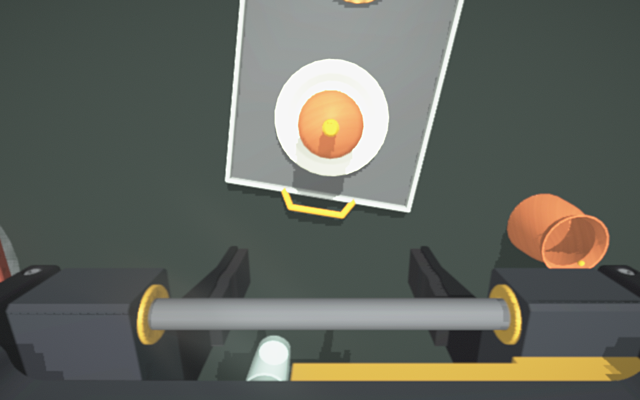

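The lid is seated at px (331,125): knob top z 107.1, expected 107. Now the glass.

```bash
python3 -m crank '[[[-0.5,-1.5,0,0,0,0,8.7],[-1.3,-4.5,0,0,0,0,8.7],[-2.5,-8,0,0,0,0,8.7],[-3.6,-12,0,0,0,0,8.7],[-4.8,-16,0,0,0,0,8.7],[-6,-20,0,0,0,0,8.7],[-7.1,-23,-0.5,0,0,0,8.7],[-7.5,-24.5,-2,0,0,0,8.7],[-7.5,-24.7,-4,0,0,0,8.7],[-7.5,-24.7,-7,0,0,0,8.7],[-7.5,-24.7,-9.5,0,0,0,8.7],[-7.5,-24.7,-11,0,0,0,8.7]]]';python3 -m crank '[[[0,0,-0.5,0,0,0,8.7],[0,0,-1,0,0,0,8.7],[0,0,-1,0,0,0,8.7],[0,0,-1,0,0,0,8.7]]]'
```

```text
t: 36.52
tcp_pos: [443.5, -130.6, 125.1]
ee_rot: [179.8, 0.2, 90.5]
wrist_force: [0.9, 2.8, -0.0]
opening: 86.8
grip_force: 0.0
t: 36.85
tcp_pos: [440.6, -132.5, 119.3]
ee_rot: [179.6, 0.1, 90.1]
wrist_force: [-0.1, 0.4, -0.2]
opening: 86.7
grip_force: 0.0
```

```bash
python3 -m crank '[[[0,0,0,0,0,0,8.7],[0,0,0,0,0,0,8.7],[0,0,0,0,0,0,8.7]]]'; python3 -c "
from station import arm;print(arm.get_state()['qpos'].round(1))"
```

```text
t: 37.1
tcp_pos: [440.6, -132.2, 119.1]
ee_rot: [179.6, 0.1, 90.2]
wrist_force: [0.8, -0.0, -0.4]
opening: 87.0
grip_force: 0.0
[-77.3 -21.8  79.3 119.6  23.6  66.1  -8.5]
```

Joints 2 and 3 have saturated at their limits because the elbow posture drifted. I'll rise and swing far to the right so that joint 1 has to turn, then come back.

```bash
python3 -m crank '[[[1,0,2,0,0,0,8.7],[3,0,5,0,0,0,8.7],[5,-2,8,0,0,0,8.7],[7,-5,11,0,0,0,8.7],[9,-8,13,0,0,0,8.7],[10,-12,14,0,0,0,8.7],[10,-16,14,0,0,0,8.7],[10,-20,14,0,0,0,8.7],[10,-24,14,0,0,0,8.7],[10,-28,14,0,0,0,8.7],[10,-32,14,0,0,0,8.7],[10,-34,14,0,0,0,8.7]]]'; python3 -c "
from station import arm;print(arm.get_state()['qpos'].round(1))"; python3 -m crank '[[[-1,-2,0,0,0,0,8.7],[-2,-5,0,0,0,0,8.7],[-4,-8,0,0,0,0,8.7],[-6,-10,0,0,0,0,8.7],[-8,-12,0,0,0,0,8.7],[-9,-13,0,0,0,0,8.7],[-9,-13,0,0,0,0,8.7]]]'; python3 -c "
from station import arm;print(arm.get_state()['qpos'].round(1))"
```

```text
t: 38.1
tcp_pos: [433.9, -319.3, 286.6]
ee_rot: [177.9, 1.4, 90.1]
wrist_force: [0.1, -0.1, -0.6]
opening: 86.9
grip_force: 0.0
[-63.1 -21.8  79.3  98.3  22.3  83.8  13.9]
t: 38.68
tcp_pos: [330.6, -434.5, 290.7]
ee_rot: [177.2, 2.3, 89.9]
wrist_force: [-0.4, 0.5, -0.6]
opening: 87.0
grip_force: 0.0
[-46.5 -21.8  79.3  97.9  22.   83.1  30.7]
```

```bash
python3 -m crank '[[[0,-2,0,0,0,0,8.7],[0,-5,0,0,0,0,8.7],[0,-9,0,0,0,0,8.7],[0,-13,0,0,0,0,8.7],[-2,-16,0,0,0,0,8.7],[-5,-18,0,0,0,0,8.7],[-9,-19,0,0,0,0,8.7],[-13,-19,0,0,0,0,8.7],[-17,-19,0,0,0,0,8.7],[-21,-19,0,0,0,0,8.7],[-24,-19,0,0,0,0,8.7],[-26,-19,0,0,0,0,8.7]]]'; python3 -c "
from station import arm;print(arm.get_state()['qpos'].round(1))"
```

```text
t: 39.68
tcp_pos: [100.8, -544.3, 304.6]
ee_rot: [177.0, 3.8, 90.0]
wrist_force: [-0.2, -0.9, -0.1]
opening: 87.3
grip_force: 0.0
[-19.2 -21.8  79.3  96.2  20.9  83.3  58.8]
```

```bash
python3 -m crank '[[[0,-2,0,0,0,0,8.7],[0,-5,0,0,0,0,8.7],[0,-9,0,0,0,0,8.7],[0,-12,0,0,0,0,8.7],[2,-14,0,0,0,0,8.7],[5,-15,0,0,0,0,8.7],[9,-15,0,0,0,0,8.7],[13,-14,0,0,0,0,8.7],[17,-12,0,0,0,0,8.7],[21,-10,0,0,0,0,8.7],[25,-8,0,0,0,0,8.7],[28,-6,0,0,0,0,8.7]]]'; python3 -c "
from station import arm;print(arm.get_state()['qpos'].round(1))"; python3 -m crank '[[[3,3,0,0,0,0,8.7],[6,6,0,0,0,0,8.7],[9,9,0,0,0,0,8.7],[11,12,0,0,0,0,8.7],[13,15,0,0,0,0,8.7],[15,18,0,0,0,0,8.7],[17,21,0,0,0,0,8.7],[18,25,0,0,0,0,8.7],[19,29,0,0,0,0,8.7],[20,33,0,0,0,0,8.7],[20,36,0,0,0,0,8.7],[20,37,0,0,0,0,8.7]]]';  python3 -c "
from station import arm;print(arm.get_state()['qpos'].round(1))"
```

```text
t: 40.68
tcp_pos: [241.8, -516.4, 324.7]
ee_rot: [176.3, 5.3, 90.1]
wrist_force: [0.7, -0.2, 0.6]
opening: 87.0
grip_force: 0.0
[-35.3 -21.8  79.3  93.9  22.8  84.   43.5]
t: 41.68
tcp_pos: [440.0, -141.0, 324.0]
ee_rot: [176.4, 5.4, 90.5]
wrist_force: [0.3, 0.0, -0.8]
opening: 87.2
grip_force: 0.0
[-37.5 -15.1  37.7 104.4  14.6  84.2  -0.9]
```

```bash
python3 -m crank '[[[0.7,0.3,0,0,0,0,8.7],[0.7,0.3,0,0,0,0,8.7],[0.7,0.3,0,0,0,0,8.7],[0.7,0.3,0,0,0,0,8.7]]]'; python3 -c "
from station import arm;from scipy.spatial.transform import Rotation as R;s=arm.get_state();print(s['qpos'].round(1)); a=R.from_euler('xyz',s['ee_rot'],degrees=True);print((R.from_euler('xyz',[180,0,90],degrees=True)*a.inv()).as_rotvec(degrees=True).round(2))"
```

```text
t: 42.02
tcp_pos: [446.1, -146.0, 324.6]
ee_rot: [176.4, 5.4, 89.9]
wrist_force: [0.2, 0.2, -0.1]
opening: 87.1
grip_force: 0.0
[-37.5 -14.1  38.7 103.6  14.2  83.8  -0.4]
[ 5.38  3.63 -0.04]
```

```bash
python3 -m crank '[[[0,0.5,-1,2.7,1.8,0,8.7],[0,1,-3,5.38,3.63,0,8.7],[0,1.3,-5,5.38,3.63,0,8.7],[0,1.3,-8,5.38,3.63,0,8.7],[0,1.3,-11,5.38,3.63,0,8.7],[0,1.3,-14,5.38,3.63,0,8.7],[0,1.3,-17,5.38,3.63,0,8.7],[0,1.3,-19,5.38,3.63,0,8.7],[0,1.3,-19.5,5.38,3.63,0,8.7],[0,1.3,-19.5,5.38,3.63,0,8.7],[0,1.3,-19.5,5.38,3.63,0,8.7]]]'; python3 -c "
from station import arm;print(arm.get_state()['qpos'].round(1))"
```

```text
t: 42.93
tcp_pos: [446.6, -132.5, 130.6]
ee_rot: [179.9, 0.0, 90.1]
wrist_force: [1.0, 0.8, 0.5]
opening: 86.9
grip_force: 0.0
[-3.750e+01  1.000e-01  4.960e+01  1.173e+02 -1.000e-01  6.250e+01
  1.220e+01]
```

The posture is healthy again and the tool is square above the glass. Lowering.

```bash
python3 -m crank '[[[0,0,-1,0,0,0,8.7],[0,0,-2.5,0,0,0,8.7],[0,0,-5,0,0,0,8.7],[0,0,-7.5,0,0,0,8.7],[0,0,-9,0,0,0,8.7],[0,0,-9.8,0,0,0,8.7],[0,0,-10.2,0,0,0,8.7],[0,0,-10.2,0,0,0,8.7],[0,0,-10.2,0,0,0,8.7]]]'; python3 -c "
from station import arm;print(arm.get_state()['qpos'].round(1))"
```

```text
t: 43.68
tcp_pos: [446.9, -131.9, 28.4]
ee_rot: [179.9, -0.0, 90.1]
wrist_force: [0.8, 0.2, 0.0]
opening: 86.9
grip_force: 0.0
[-33.2  12.5  48.8 122.8 -12.4  49.5  23.1]
```

```bash
python3 -m crank '[[[0,-0.05,0,0,0,0,6.5],[0,-0.05,0,0,0,0,5.8],[0,-0.05,0,0,0,0,5.5],[0,-0.05,0,0,0,0,5.4],[0,-0.05,0,0,0,0,5.2],[0,-0.05,0,0,0,0,5],[0,-0.05,0,0,0,0,4.8],[0,-0.05,0,0,0,0,4.5],[0,-0.05,0,0,0,0,4],[0,-0.05,0,0,0,0,4],[0,-0.05,0,0,0,0,4],[0,-0.05,0,0,0,0,4]]]' 20; python3 -m crank '[[[0,0,0.2,0,0,0,4],[0,0,0.8,0,0,0,4],[0,0,2,0,0,0,4],[0,0,4,0,0,0,4],[0,0,7,0,0,0,4],[0,0,10,0,0,0,4],[0,0,13,0,0,0,4],[0,0,15.5,0,0,0,4],[0.3,0,17,0,0,0,4],[0.6,0.5,17.5,0,0,0,4],[1,1.5,17.5,0,0,0,4],[1.6,3.5,17.5,0,0,0,4]]]'; python3 -c "
from station import arm;print(arm.get_state()['qpos'].round(1))"
```

```text
t: 44.68
tcp_pos: [446.4, -132.3, 27.7]
ee_rot: [179.9, -0.0, 90.1]
wrist_force: [1.7, -0.3, 1.7]
opening: 50.9
grip_force: 20.0
t: 45.68
tcp_pos: [461.6, -97.9, 201.9]
ee_rot: [-180.0, -0.0, 90.0]
wrist_force: [0.4, 0.1, -1.9]
opening: 50.3
grip_force: 20.0
[-41.7  -4.3  47.  111.3   3.3  71.7   4.2]
```

```bash
python3 -m crank '[[[0.5,3,0,0,0,0,4],[1.1,6,0,0,0,0,4],[1.7,9,0,0,0,0,4],[2.3,12,0,0,0,0,4],[3,15,0,0,0,0,4],[3.6,18,0,0,0,0,4],[4.2,21,0,0,0,0,4],[4.8,24,0,0,0,0,4],[5.4,27,0,0,0,0,4],[6,30,0,0,0,0,4],[6.6,33,0,0,0,0,4],[7.2,35.5,0,0,0,0,4]]]';  python3 -m crank '[[[0.5,2.3,0,0,0,0,4],[1,4.3,0,0,0,0,4],[1.4,5.8,0,0,0,0,4],[1.6,6.5,0,0,0,0,4],[1.6,6.7,0,0,0,0,4],[1.6,6.7,0,0,0,0,4],[1.6,6.7,0,0,0,0,4],[1.6,6.7,0,0,0,0,4],[1.6,6.7,0,0,0,0,4]]]'; python3 -c "
from station import arm;print(arm.get_state()['qpos'].round(1))"
```

```text
t: 46.68
tcp_pos: [532.6, 260.9, 199.8]
ee_rot: [-179.8, 0.1, 90.3]
wrist_force: [0.1, 0.4, -2.2]
opening: 50.5
grip_force: 20.0
t: 47.43
tcp_pos: [550.3, 323.7, 202.8]
ee_rot: [180.0, -0.0, 90.1]
wrist_force: [1.1, -0.3, -1.2]
opening: 50.8
grip_force: 20.0
[-58.3  19.8  30.6  88.5 -10.4  74.4 -26.3]
```

```bash
python3 -m crank '[[[0,0.3,-0.5,0,0,0,4],[-0.1,0.6,-2,0,0,0,4],[-0.1,0.7,-4.5,0,0,0,4],[-0.1,0.7,-7,0,0,0,4],[-0.1,0.7,-9.5,0,0,0,4],[-0.1,0.7,-12,0,0,0,4],[-0.1,0.7,-14,0,0,0,4],[-0.1,0.7,-15.3,0,0,0,4],[-0.1,0.7,-15.9,0,0,0,4],[-0.1,0.7,-15.9,0,0,0,4],[-0.1,0.7,-15.9,0,0,0,4],[-0.1,0.7,-15.9,0,0,0,4]]]'; python3 w.py w10 glass_c coaster_top
```

```text
t: 48.43
tcp_pos: [550.0, 332.3, 45.0]
ee_rot: [179.9, -0.1, 90.1]
wrist_force: [-0.1, -0.8, -1.8]
opening: 50.3
grip_force: 20.0
48.4333 [550.  332.3  45. ]
glass_c 0.71 10789 px 269 390 211 362
  all [527.1 308.7  21.3] [571.2 357.   89.6] circ [557.2 299.4] 67.8 | top z 89.2 circ [548.8 336.4] 30.0
coaster_top 0.79 7227 px 257 400 167 257
  all [507.  325.8   5.3] [591.8 375.    8.7] circ [549.  334.1] 45.0 | top z 8.4 circ [548.9 333.2] 44.9
```

View pics/w10.png

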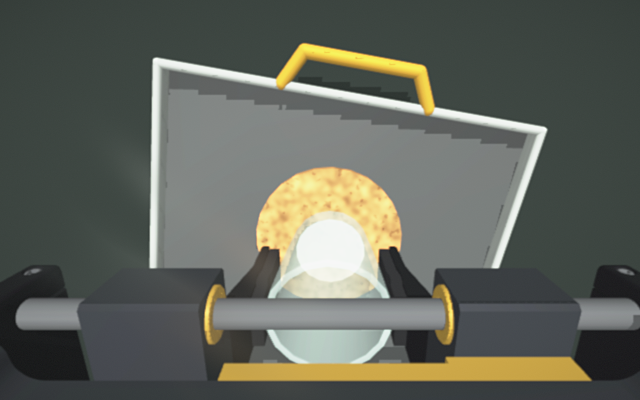

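The glass is upright over the coaster: foot at px (330,250), coaster centred at (328,240). The two are aligned, so I'll creep down.

```bash
python3 -m crank '[[[0,-0.05,-0.15,0,0,0,4],[0,-0.05,-0.3,0,0,0,4],[0,-0.05,-0.45,0,0,0,4],[0,-0.05,-0.55,0,0,0,4],[0,-0.05,-0.62,0,0,0,4],[0,-0.05,-0.68,0,0,0,4],[0,-0.05,-0.72,0,0,0,4],[0,-0.05,-0.72,0,0,0,4],[0,-0.05,-0.72,0,0,0,4]]]'; python3 -m crank '[[[0,0,-0.04,0,0,0,4],[0,0,-0.04,0,0,0,4],[0,0,-0.04,0,0,0,4]]]';python3 -m crank '[[[0,0,-0.04,0,0,0,4],[0,0,-0.04,0,0,0,4],[0,0,-0.04,0,0,0,4]]]'
```

```text
t: 49.33
tcp_pos: [549.2, 331.3, 36.4]
ee_rot: [180.0, -0.0, 90.1]
wrist_force: [-0.2, 0.0, -2.2]
opening: 50.5
grip_force: 20.0
t: 49.58
tcp_pos: [549.1, 331.3, 36.0]
ee_rot: [180.0, -0.0, 90.1]
wrist_force: [-0.0, -0.7, -1.3]
opening: 50.4
grip_force: 20.0
t: 49.83
tcp_pos: [549.3, 331.4, 35.7]
ee_rot: [180.0, -0.0, 90.1]
wrist_force: [-0.5, -0.3, -0.1]
opening: 50.7
grip_force: 20.0
```

```bash
python3 -m crank '[[[0,0,-0.03,0,0,0,4],[0,0,-0.03,0,0,0,4],[0,0,-0.03,0,0,0,4]]]'
```

```text
t: 50.08
tcp_pos: [549.4, 331.4, 35.7]
ee_rot: [179.9, -0.0, 90.1]
wrist_force: [-0.8, 0.2, 4.4]
opening: 50.7
grip_force: 20.0
```

The glass is in contact. I'll release, rise, back off and check everything.

```bash
python3 -m crank '[[[0,0,0,0,0,0,5.05],[0,0,0,0,0,0,5.15],[0,0,0,0,0,0,5.35],[0,0,0,0,0,0,5.7],[0,0,0,0,0,0,6.5],[0,0,0,0,0,0,7.6],[0,0,0,0,0,0,8.7],[0,0,0,0,0,0,8.7],[0,0,0,0,0,0,8.7]]]' 20; python3 -m crank '[[[0,0,0.5,0,0,0,8.7],[0,0,2,0,0,0,8.7],[0,0,4.5,0,0,0,8.7],[0,0,7.5,0,0,0,8.7],[0,0,11,0,0,0,8.7],[0,-1,14,0,0,0,8.7],[0,-3,17,0,0,0,8.7],[0,-6,20,0,0,0,8.7],[0,-9,22,0,0,0,8.7],[0,-10,23,0,0,0,8.7],[0,-10,23,0,0,0,8.7],[0,-10,23,0,0,0,8.7]]]'; python3 w.py w11 glass_c lid_c coaster_top
python3 - <<'E'
from h import *
for c in ["top","side"]:
    p=arm.capture(c); save(p,c+"1"); W=world(p)
    for n in N[6:]:
        m=arm.regions_of(n,p)[:1]
        if m:
            q=W[m[0]["pixels"]&(p["range_z"]>0)]; print(c,n,np.percentile(q,2,axis=0).round().tolist(),np.percentile(q,98,axis=0).round().tolist())
E
```

```text
t: 50.83
tcp_pos: [549.1, 331.2, 35.2]
ee_rot: [180.0, -0.0, 90.1]
wrist_force: [-0.6, 1.1, -0.5]
opening: 81.6
grip_force: 0.0
t: 51.83
tcp_pos: [549.4, 231.1, 266.0]
ee_rot: [179.9, -0.1, 90.1]
wrist_force: [0.3, 0.7, -0.8]
opening: 86.6
grip_force: 0.0
51.8333 [549.4 231.1 266. ]
glass_c 0.6 2449 px 302 356 50 107
  all [525.6 306.3  13.5] [573.8 354.3  80.5] circ [551.3 334. ] 30.9 | top z 80.0 circ [549.3 330.5] 25.8
lid_c 0.55 2220 px 276 331 207 258
  all [494.8 147.8  77. ] [549.6 201.8 107.9] circ [528.4 164. ] 41.0 | top z 107.1 circ [522.1 173.3] 7.2
coaster_top 0.74 2712 px 290 368 39 121
  all [506.5 288.8   5. ] [592.6 373.8  78.9] circ [549.4 331.4] 45.5 | top z 9.4 circ [549.3 331.2] 44.9
top coffeepot [741.0, -77.0, -1.0] [865.0, 81.0, 82.0]
top terminal [699.0, -228.0, 6.0] [859.0, -154.0, 49.0]
top tapedispenser [451.0, -536.0, 4.0] [600.0, -459.0, 102.0]
side coffeepot [741.0, -79.0, -1.0] [896.0, 141.0, 80.0]
side terminal [699.0, -232.0, 3.0] [857.0, -158.0, 47.0]
side tapedispenser [452.0, -541.0, -1.0] [601.0, -471.0, 101.0]
```

View pics/w11.png

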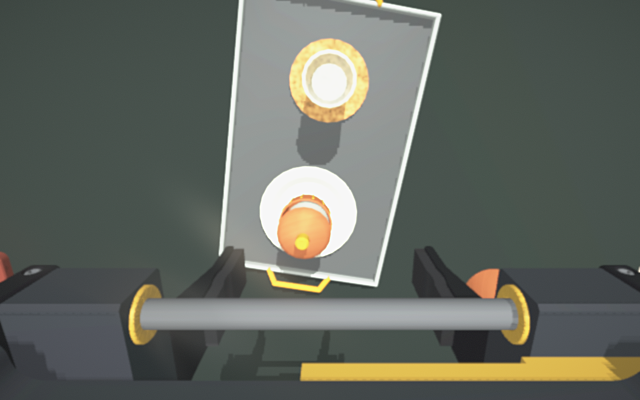

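View pics/side1.png

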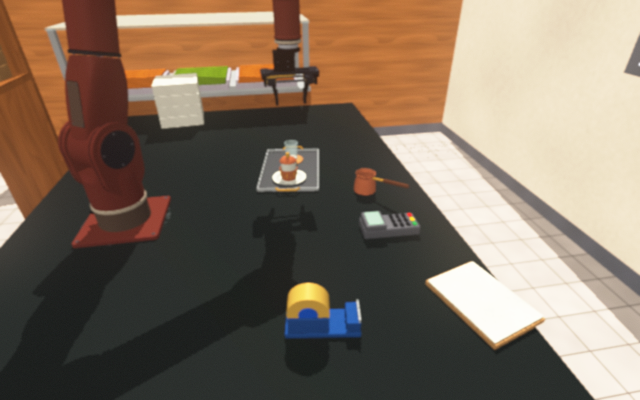

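The glass stands centred on the coaster (px (329,80), rim z 80.0). The stack is on the saucer (px (303,225), knob z 107.1), and the three bystanders have not moved. Handing in.

```bash
python3 -c "
from station import arm;print(arm.sign_off())"
```

```text
the job is handed in; nothing more can be done
None
```

The tray is laid and handed in at about 52 s: holder on the saucer, cup in the holder, lid on the cup and glass on the coaster, all at their expected heights, with the pot, terminal and tape dispenser where they were.

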